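# Open the latched gate of a glass display cabinet

### The arm

A 7-joint arm with a two-finger parallel gripper is mounted at the origin on the work surface. World frame = base frame: x ahead of the robot, y to its left, z up, the work surface at z = 0. Lengths are in m, angles in degrees, forces in N, time in s.
With the tool pointing down it reaches from about 0.425 to 0.875 m from the base axis. Payload 4.7 kg.
Tool frame: the origin (TCP) lies at the very end of the fingers, on their centre line; the grasp point (between the pads) lies behind it (env.pinch_z is the z of the grasp point in the tool frame, in m); z points along the fingers, y is the direction in which the jaws open and shut (so a half turn about z gives the same grasp; the last joint's range is limited). The gripper opens to 87 mm and grips with 3 to 60 N. Pads are 19 mm wide; open, the fingers measure 117 mm over their backs; the gripper's body (75 mm by 190 mm) begins 51 mm behind the grasp point.
Start: joints at [67.443, 18.392, -4.016, 83.108, 1.295, 78.541, -3.26], TCP at [0.258, -0.597, 0.192] pointing down, gripper open.
Joint ranges: [-163.93, 163.93], [-17.29, 119.83], [-79.2, 71.16], [3.27, 140.29], [-89.18, 269.18], [5.43, 117.66], [-154.24, 154.24]. Speed limits (degrees/s): [147.25, 147.25, 180, 180, 180, 180, 180].

### API

Orientations are given as [roll, pitch, yaw] about the fixed x, y, z axes, in that order (R = Rz(yaw) Ry(pitch) Rx(roll)).
In Python, from cell import readout, read_camera, env gives the robot as it stands. The module is installed in compiled form; this text tells all that it offers.
- The arm moves only by the tool servo_tool, never from a script. Its argument "plan" is a list that holds one entry, the list of rows, each a list of 5 numbers: the finger opening in m, from 0 to 0.087, then the shift along the tool's x, y, z in m, then the turn about the tool's z in rad. In form: [[[jaw, x, y, z, yaw], ...]]. A call has 1 to 12 rows; each row is the pose to reach, as a shift and turn from the pose measured when the call began, along the tool's axes at that moment; what a row does not reach only later rows make up. A row lasts 1/12 s, in which the tool goes at most 41.7 mm and 7.16 degrees, less where a joint would pass 70% of its speed; a pose out of reach is approached as far as the arm can. A call with a gripper value outside its range is refused whole. The fingers move at their own pace and stop on an object; "force" is the grip in N (left out, the last holds). Time passes only in rows, so rows that repeat a pose let the fingers close. It gives the time, the measured TCP pose, the force and the opening at its end, in the units of the state.
- readout.get_obs(): the state, without advancing time (a new reading comes with each control period).
- read_camera(name): name is "side" or "top" or "wrist"; returns a dict with "image" (480x640x3 uint8, red, green, blue), "range_z" (480x640 float32, m along the optical axis (not along the pixel's ray), 0 where there is no reading), "mtx" (3x3 intrinsics, pixels), "camera_from_world" (4x4, takes a point from world to camera coordinates). Camera axes: x right, y up, looking along -z (the intrinsics and any distortion apply to the point x, -y, -z); pixel columns grow to the right and rows downward; lengths in m; the calibration is good to about 2 mm. A picture is of the moment at which its call begins.
- env.sign_off(): hands the job in, once; it reports no verdict.
The state is a dict: "time_s": time; "qpos": joint angles; "joint_velocities": joint speeds; "effort": joint torques, N m; "tool_pos": TCP position; "tool_rot": TCP orientation; "force": force on the tool from outside, world axes, zero at the start; "wrist_torque": the same for the moment, N m; "grip_width": finger opening in m.
Only numpy, scipy, OpenCV 4.12 (cv2) and the standard library are available. Lean on these libraries where they do the work, as an engineer would, in place of code of your own. Each camera call takes 0.05 s, during which the arm holds its last target. There are 200 camera calls.

### The job

Open the little glass cabinet: lift the gravity latch bar by its thumb pin until it is free of the catch, swing the gate gently wide open to about a right angle, then let the bar drop back down and leave the gate standing open. Do not force the bar against the catch, and do not disturb the glassware.

Things in the scene. Friction and masses are not known exactly. Their poses are not given: they have to be found in the camera images.
- cabinet: low display cabinet, grey steel frame with clear sides, back and top: 208 mm deep, 256 mm wide, 190 mm high, floor plate 12 mm thick. Origin: on the table, at the middle of its front edge. Its x axis points into the cabinet (away from the gate), y to the hinge side (left seen from the robot), z up. Fixed to the table; its place and yaw differ each time
- gate (a joint): angle of the gate about its upright hinge, rad: 0 shut, growing as the free edge swings out of the cabinet towards the robot, 1.57 a right angle, stop at 1.8. The gate is a clear panel in a grey frame, 198 mm wide, 12 mm thick, its top edge 184 mm above the table. The hinge has a little friction, so the gate stays where it is left
- gate_hinge (a point): point on the gate's hinge axis, 165 mm above the table: in the cabinet's frame at x -6, y +100 mm. Its x, y, z axes turn with the gate (parallel to the cabinet's when shut; y runs from the free edge to the hinge)
- latch (a joint): angle of the latch bar about its pivot, rad: 0 level (down, at rest), growing as its free end is lifted, stop at 0.35. Flat steel bar, 6 mm thick, 12 mm high, about 0.16 kg, on the gate's front. Pivot: 50 mm from the hinge axis along the gate, 12.5 mm in front of that axis, 165 mm above the table, its axis square to the gate. Only its weight holds it down
- thumb_pin (a point): middle of the thumb pin that lifts the bar: steel, 12 mm diameter, 47 mm long, straight out of the bar's front, one piece with the bar, 18 mm head at its end. Point: 24 mm out from the bar's face, 120 mm from the pivot towards the free end, 15 mm above the pivot (180 mm above the table when down). Axes: x along the pin to the gate, y along the bar to the hinge side, z up when down
- bar_tip (a point): free end of the latch bar, mid-height, 172 mm from its pivot; it reaches 24 mm past the gate's free edge into the catch
- catch: steel catch on the right front post: a slotted plate carrying a jaw with a lip in front of the bar's end, which keeps the gate shut, and a hood above. Origin: on the plate, 165 mm above the table (level with the resting bar's middle), in the cabinet's frame x -10, y -125 mm. The jaw is clamped at any height in the slot, another each time and not measured. More than about 12 N bends it
- small_teapot: small clear glass teapot, 65 mm high, inside the cabinet; origin under its centre
- tasting_cup: small glass cup, 50 mm high, inside the cabinet; origin under its centre
- teapot: clear glass teapot, 90 mm body, 100 mm high, on the table left of the cabinet; origin under its centre
- glass_mug: glass mug, 76 mm wide, 85 mm high, on the table right of the cabinet; origin under its centre
- lidded_bowl: amber lidded bowl on its saucer, 116 mm wide, 100 mm high, on the table to the right; origin under its centre
- wood_lid: dark wooden lid, disc 84 mm across, 14 mm thick, on the table to the right; origin under its centre
- pitcher: glass pitcher with a handle, 80 mm wide, 100 mm high, on the table left of the cabinet; origin under its centre
- catch_mouth (a point): point in the lip's plane, level with the resting bar's middle; fixed, does not follow the jaw. The lip (18 mm wide, 6 thick, 2 mm in front of the bar) tops out 3 to 33 mm above it, so the bar end must rise 9 to 39 mm (the pin about 0.71 of that). The hood's underside is 17.5 mm above the lip's top: the 12 mm bar has 3 to 5 mm to spare there, as it tilts, and goes out between the two

How it is judged:
By the outcome, as a careful person would: the job done as asked, in the order asked, and still so for the second after the job is handed in, with the robot touching nothing.
It also fails if it takes over 61 s, if anything falls off the work surface, if the arm or the gripper's body presses on something with over 40 N, if the wrist force passes 120 N, or if a joint passes its speed limit or range.

## Working session

There is one attempt and no reset: what is moved stays moved. The work goes in short steps, Python scripts to look and compute and a tool call to move; the robot and the scene stay as the last step left them, time stands still between calls to the robot, and variables do not carry over. Pictures are saved under pics/ and viewed, about 8 in all and at most 12, crops included, and the job is handed in when it is done.

Besides the shell and the picture viewer there is one more tool, called after ">>>" as name([rows], argument=value, ...), one row to a line, values as JSON. servo_tool: Moves the arm, as the interface text tells. Its arguments: {"type":"object","properties":{"plan":{"type":"array"},"force":{"type":"number"}},"required":["plan"]}

```bash
mkdir -p pics; cat > h.py <<'E'
import numpy as np, cv2
from cell import readout, read_camera, env
def save(c,name,crop=None,s=1):
    im=c["image"][:,:,::-1]
    if crop: im=im[crop[1]:crop[3],crop[0]:crop[2]]
    cv2.imwrite("pics/"+name,cv2.resize(im,None,fx=s,fy=s))
def world(c,u,v,z=None):
    d=c["range_z"][v,u]; K=c["mtx"]; T=np.linalg.inv(c["camera_from_world"])
    r=np.array([(u-K[0,2])/K[0,0],-(v-K[1,2])/K[1,1],-1])
    o=T[:3,3]; w=T[:3,:3]@r
    return o+w*(d if z is None else (z-o[2])/w[2])
def proj(c,p):
    q=c["camera_from_world"]@np.append(p,1); q=c["mtx"]@np.array([q[0],-q[1],-q[2]]); return q[:2]/q[2]
E
python3 - <<'E'
from h import *
import json
print(readout.get_obs(),env.pinch_z)
for n in ("side","top"):
    c=read_camera(n); save(c,n+"0.png"); print(n,c["mtx"],np.linalg.inv(c["camera_from_world"]))
    np.savez(n+"0",**c)
E
```

```text
{'time_s': 0.0, 'qpos': array([67.44369606, 18.43720596, -4.01554763, 83.17476173,  1.29512271,
       78.54072228, -3.25894812]), 'joint_velocities': array([-0.01825584, -0.04955726, -0.06970786,  0.05666247,  0.13826374,
       -0.09581862,  0.04306223]), 'effort': array([ 6.20803148e-04, -4.91284811e+01, -4.03308626e-01, -3.12531745e+01,
       -6.37762877e-02,  4.36411088e-02,  1.94163649e-04]), 'tool_pos': array([ 0.25748094, -0.5961639 ,  0.19078381]), 'tool_rot': array([-1.79892560e+02,  5.89140544e-03,  2.33671476e+01]), 'force': array([-0.46861543,  0.14063059, -0.12125451]), 'wrist_torque': array([ 0.01364226,  0.02700774, -0.00415108]), 'grip_width': 0.08698264123355187} -0.0187
side [[530.75957795   0.         321.28550654]
 [  0.         530.75957795 241.38442578]
 [  0.           0.           1.        ]] [[-0.72255367  0.4679861  -0.50882728 -0.14714362]
 [-0.69128806 -0.49559145  0.52584212  0.75660418]
 [-0.00608365  0.73169537  0.68160463  1.11260158]
 [ 0.          0.          0.          1.        ]]
top [[548.03014585   0.         315.23920931]
 [  0.         548.03014585 230.52229065]
 [  0.           0.           1.        ]] [[-1.41207561e-02  9.92847745e-01 -1.18549395e-01  4.25414700e-01]
 [-9.99888310e-01 -1.34404450e-02  6.53620776e-03 -8.38783025e-04]
 [ 4.89610252e-03  1.18628450e-01  9.92926643e-01  1.41836043e+00]
 [ 0.00000000e+00  0.00000000e+00  0.00000000e+00  1.00000000e+00]]
```

View pics/top0.png

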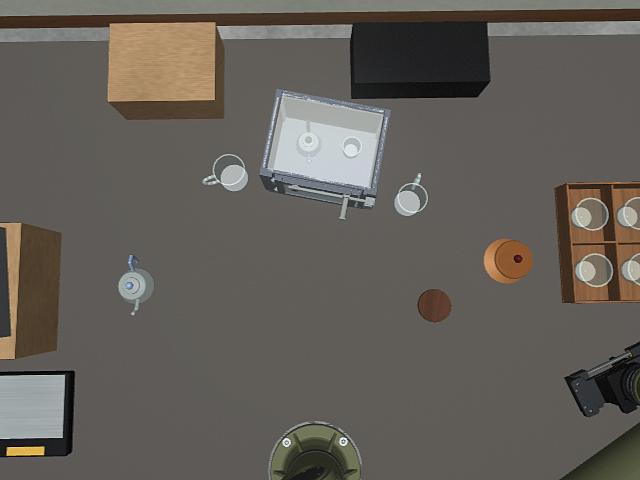

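View pics/side0.png

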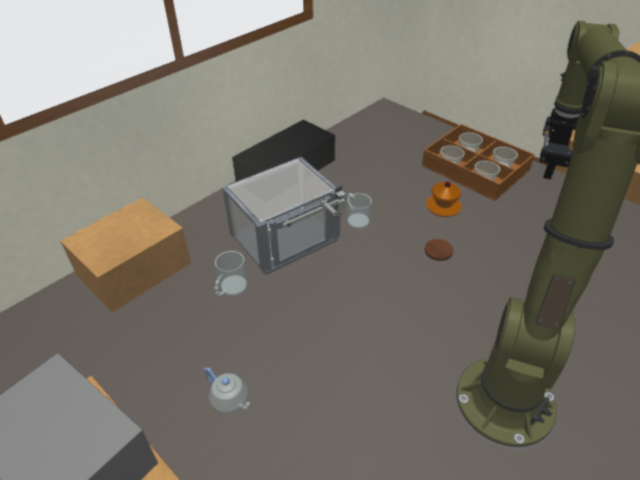

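The top view shows the cabinet with top corners near (278,91), (390,109) and (262,175). The pin runs from about (345,196) to (342,219) and the catch is near (370,200). In the side view the gate and pin face the robot, with the catch at about (340,193).

```bash
python3 - <<'E'
from h import *
c=dict(np.load("top0.npz")); s=dict(np.load("side0.npz"))
for u,v in ((278,91),(390,109),(262,176),(376,207)): print(u,v,world(c,u,v,.19))
for u,v in ((345,196),(342,219)): print(u,v,world(c,u,v,.18), world(c,u,v))
for u,v in ((230,190),(408,215)): print(u,v,world(c,u,v,.0))
save(c,"topcrop.png",(250,80,400,230),4)
save(s,"sidecrop.png",(220,155,370,265),5)
E
```

```text
278 91 [0.900246   0.07312045 0.19      ]
390 109 [ 0.85368408 -0.18639701  0.19      ]
262 176 [0.69908946 0.11086276 0.19      ]
376 207 [ 0.62398238 -0.14761611  0.19      ]
345 196 [ 0.65207996 -0.07837154  0.18      ] [ 0.65063751 -0.07787813  0.18788069]
342 219 [ 0.59891939 -0.07042881  0.18      ] [ 0.59814237 -0.07011716  0.18554591]
230 190 [0.70501892 0.212279   0.        ]
408 215 [ 0.63238739 -0.25354341  0.        ]
```

View pics/topcrop.png

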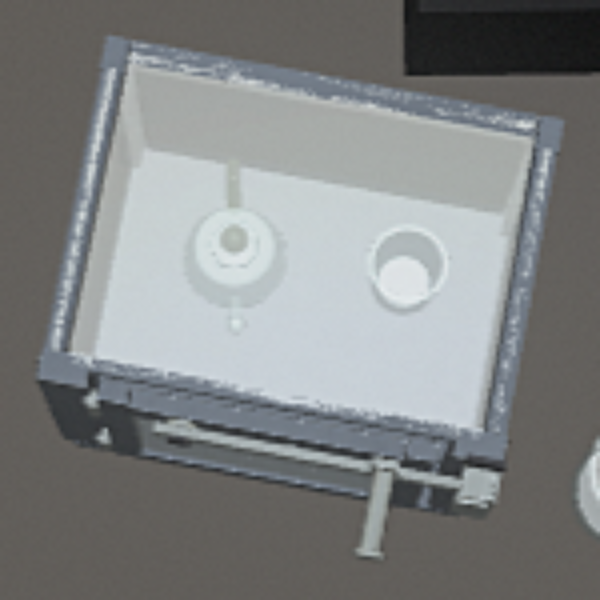

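The close crop shows the outer top corners at crop pixels (105,38), (563,120), (505,458) and (38,378). The pin runs from (385,470) to (370,555), and the catch hood is at (480,487).

```bash
cat >> h.py <<'E'
def cab(P,p):  # cabinet->world ; P=(x,y,yaw)
    c,s=np.cos(P[2]),np.sin(P[2]); return np.array([P[0]+c*p[0]-s*p[1],P[1]+s*p[0]+c*p[1],p[2]])
E
python3 - <<'E'
from h import *
from scipy.optimize import least_squares
c=dict(np.load("top0.npz"))
px=np.array([(105,38),(563,120),(505,458),(38,378),(385,465),(369,553)])/4+[250,80]-.3
M=[(.208,.128,.19),(.208,-.128,.19),(0,-.128,.19),(0,.128,.19),(-.0215,-.07,.180),(-.0685,-.07,.180)]
f=lambda P:np.concatenate([proj(c,cab(P,m))-q for m,q in zip(M,px)])
r=least_squares(f,[.68,0,-.15],loss='soft_l1'); P=r.x
print(P,np.degrees(P[2])); print(r.fun.reshape(-1,2).round(1))
print("pin",cab(P,(-.0455,-.07,.18)),"hinge",cab(P,(-.006,.1,.165)))
np.save("P",P)
E
```

```text
[ 0.67861766 -0.01508129 -0.18879653] -10.817244243323401
[[ 2.7 -1. ]
 [-3.3 -2.8]
 [-3.3 -0.4]
 [ 2.9  0.3]
 [-0.3  3.4]
 [ 0.3  1.4]]
pin [ 0.62078877 -0.07529814  0.18      ] hinge [0.69149197 0.08426785 0.165     ]
```

>>> servo_tool([
  [[0.087,0,0,-0.04,0],[0.087,0.03,-0.03,-0.08,-0.1],[0.087,0.06,-0.05,-0.11,-0.2],[0.087,0.09,-0.075,-0.12,-0.32],[0.087,0.12,-0.1,-0.12,-0.44],[0.087,0.15,-0.125,-0.12,-0.56],[0.087,0.18,-0.15,-0.12,-0.68],[0.087,0.21,-0.175,-0.12,-0.8],[0.087,0.24,-0.2,-0.12,-0.92],[0.087,0.27,-0.225,-0.12,-1.04],[0.087,0.3,-0.25,-0.12,-1.16],[0.087,0.33,-0.275,-0.12,-1.28]],
], force=10)

```text
time_s: 1.1
tool_pos: [0.4519, -0.2106, 0.3111]
tool_rot: [-180.0, -0.1, 97.1]
force: [0.7, -0.4, 1.1]
grip_width: 0.0868
```

>>> servo_tool([
  [[0.087,0.02,0.015,0,-0.12],[0.087,0.04,0.03,0,-0.24],[0.087,0.06,0.045,0,-0.36],[0.087,0.08,0.06,0,-0.48],[0.087,0.1,0.075,0,-0.6],[0.087,0.12,0.093,0,-0.72],[0.087,0.12,0.093,0,-0.84],[0.087,0.12,0.093,0,-0.96],[0.087,0.12,0.093,0,-1.08],[0.087,0.12,0.093,0,-1.2],[0.087,0.12,0.093,0,-1.26],[0.087,0.12,0.093,0,-1.26]],
])

```text
time_s: 2.1
tool_pos: [0.5292, -0.0801, 0.3108]
tool_rot: [179.9, -0.1, 169.4]
force: [0.5, -0.1, 0.1]
grip_width: 0.0869
```

```bash
python3 - <<'E'
from h import *
o=readout.get_obs(); print(o["tool_pos"],o["tool_rot"],o["qpos"])
c=read_camera("wrist"); save(c,"w1.png"); np.savez("w1",**c)
P=np.load("P.npy"); T=np.linalg.inv(c["camera_from_world"]); print(T)
for n,m in dict(pinbase=(-.0215,-.07,.18),pinhead=(-.0685,-.07,.18),pivot=(-.0215,.05,.165),tip=(-.0215,-.122,.165),post=(0,-.128,.19)).items(): print(n,proj(c,cab(P,m)))
E
```

```text
[ 0.52917936 -0.08005658  0.3107858 ] [ 1.79927810e+02 -1.19800916e-01  1.69355320e+02] [ 40.06411377   4.5997194  -36.35818637  86.86464238   2.63907306
  89.53922507  83.12296582]
[[ 1.84741898e-01 -9.51291802e-01 -2.46808303e-01  4.61837529e-01]
 [ 9.82787040e-01  1.78755870e-01  4.66473316e-02 -6.73663588e-02]
 [-2.56791068e-04 -2.51177718e-01  9.67940953e-01  5.04014394e-01]
 [ 0.00000000e+00  0.00000000e+00  0.00000000e+00  1.00000000e+00]]
pinbase [337.63646132 333.75168018]
pinhead [338.48971131 291.17960164]
pivot [448.83536626 326.98717828]
tip [288.27708844 326.5321013 ]
post [280.80480937 357.6255231 ]
```

View pics/w1.png

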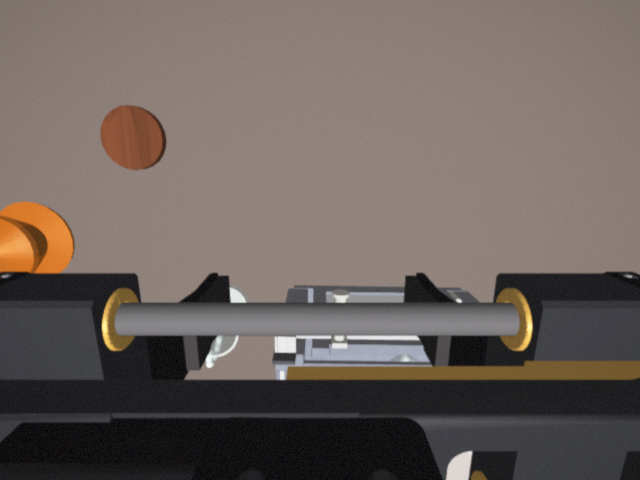

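The wrist view has the pin head at (340,294), against a prediction of (338,291), so the pose is good to about 2 mm. The catch is partly hidden at (285,345). Next I'll look at the catch in the side view.

```bash
python3 - <<'E'
from h import *
s=read_camera("side"); np.savez("side1",**s); P=np.load("P.npy")
for n,m in dict(lip0=(-.0265,-.125,.165),up40=(-.0265,-.125,.205),pin=(-.0685,-.07,.18),pivot=(-.0215,.05,.165)).items(): print(n,proj(s,cab(P,m)))
im=s["image"][170:230,310:370,::-1]; d=s["range_z"][170:230,310:370]
a=cv2.resize(im,None,fx=10,fy=10,interpolation=cv2.INTER_CUBIC)
cv2.imwrite("pics/catch.png",a)
E
```

```text
lip0 [342.31053681 202.41922518]
up40 [342.61031298 191.21554341]
pin [335.64246562 213.35723784]
pivot [289.65383611 225.25433511]
```

View pics/catch.png

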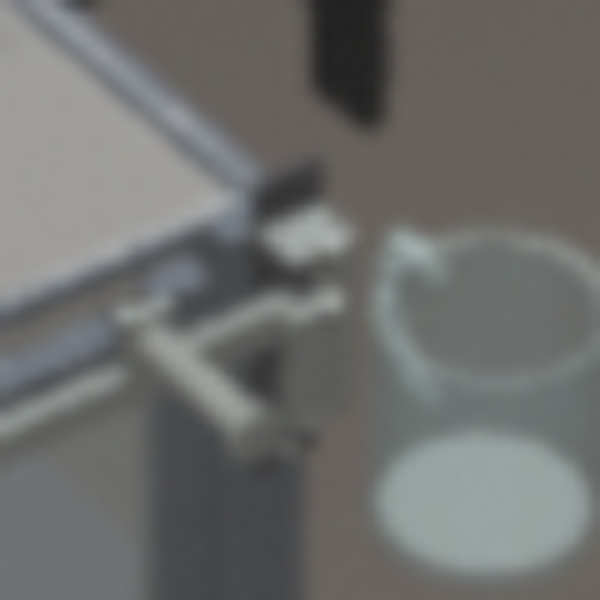

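Side crop: the lip top is at about (342,200) and the hood at (340,193), so the lip top sits about 9 mm above the mouth point. That makes the pin rise about 11 to 14.5 mm. Now I'll move over the pin with the jaws narrowed.

>>> servo_tool([
  [[0.045,-0.02,0.005,0,0],[0.045,-0.045,0.011,0,0],[0.045,-0.07,0.018,0,0],[0.045,-0.0893,0.0228,0.01,0],[0.045,-0.0893,0.0228,0.03,0],[0.045,-0.0893,0.0228,0.05,0],[0.045,-0.0893,0.0228,0.07,0],[0.045,-0.0893,0.0228,0.085,0],[0.045,-0.0893,0.0228,0.09,0],[0.045,-0.0893,0.0228,0.09,0],[0.045,-0.0893,0.0228,0.09,0]],
])

```text
time_s: 3.12
tool_pos: [0.6213, -0.0744, 0.2214]
tool_rot: [179.9, -0.1, 169.1]
force: [-0.2, 0.1, 0.8]
grip_width: 0.0455
```

```bash
python3 - <<'E'
from h import *
c=read_camera("wrist"); save(c,"w2.png"); np.savez("w2",**c)
P=np.load("P.npy")
o=readout.get_obs();t=o["tool_pos"];print(t,o["force"])
print(proj(c,cab(P,(-.0685,-.07,.18))),proj(c,cab(P,(-.0455,-.07,.189))),proj(c,t))
E
```

```text
[ 0.62168923 -0.07441418  0.22200806] [-0.18555352  0.10440214  0.73620083]
[315.27257783 219.7035043 ] [315.29881962 255.7709428 ] [316.85162319 273.35088059]
```

View pics/w2.png

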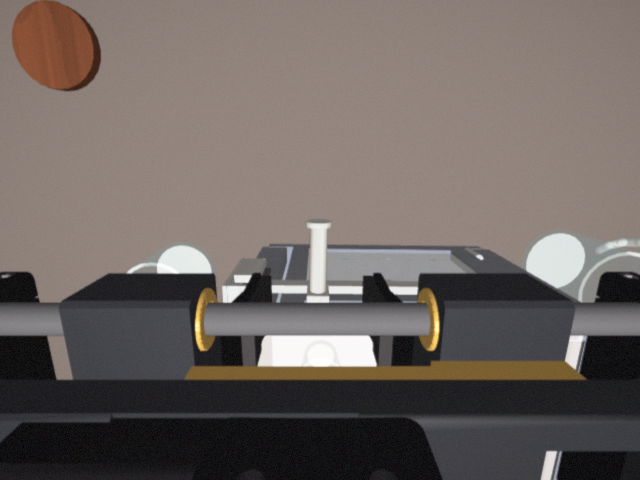

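The pin head is at (318,224) and the pin runs down to (318,290), centred between the fingers. The hood at (250,268) is clear of them. Next I'll descend and close.

>>> servo_tool([
  [[0.045,0,0,0.015,0],[0.045,0,0,0.03,0],[0.045,0,0,0.045,0],[0.045,0,0,0.055,0],[0.045,0,0,0.0605,0],[0.045,0,0,0.0605,0],[0.025,0,0,0.0605,0],[0.018,0,0,0.0605,0],[0.014,0,0,0.0605,0],[0.01,0,0,0.0605,0],[0.008,0,0,0.0605,0],[0.008,0,0,0.0605,0]],
], force=10)

```text
time_s: 4.17
tool_pos: [0.6219, -0.0743, 0.1618]
tool_rot: [179.9, 0.0, 169.1]
force: [-0.3, -0.4, -0.2]
grip_width: 0.0138
```

>>> servo_tool([
  [[0.005,0,0,0,0],[0.005,0,0,0,0],[0.005,0,0,0,0],[0.005,0,0,0,0]],
], force=12)

```text
time_s: 4.5
tool_pos: [0.6219, -0.0743, 0.1618]
tool_rot: [179.9, 0.0, 169.1]
force: [-0.2, -0.6, 0.1]
grip_width: 0.0053
```

```bash
python3 - <<'E'
from h import *
c=read_camera("wrist"); save(c,"w3.png",(160,160,480,400),2.5)
s=read_camera("side"); save(s,"s3.png",(290,130,390,230),6)
E
```

```text
(no output)
```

View pics/w3.png

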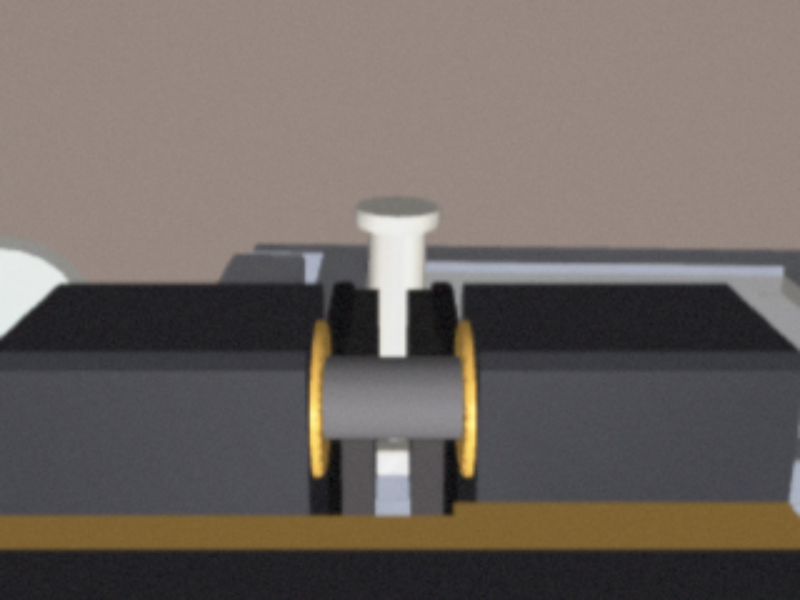

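View pics/s3.png

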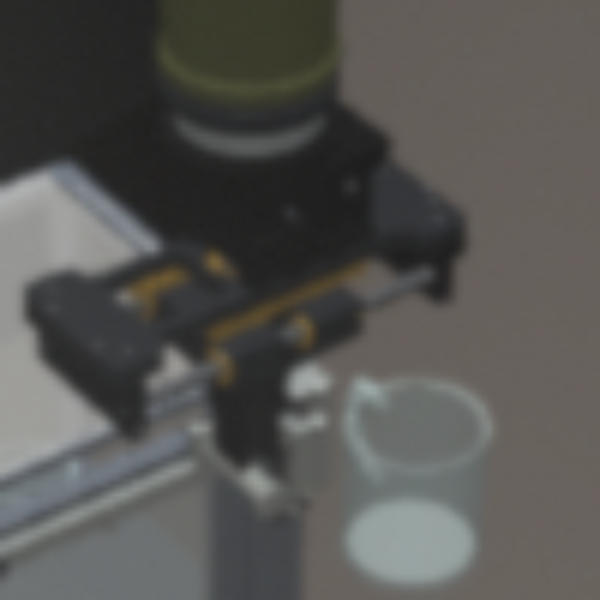

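The wrist and side views both show the fingers straddling the pin, yet the width reads only 5 mm. I'll squeeze fully to see where the fingers stop, then lift a little.

>>> servo_tool([
  [[0.0,0,0,0,0],[0.0,0,0,0,0],[0.0,0,0,0,0],[0,0,0.0002,-0.002,0],[0,0,0.0003,-0.004,0],[0,0,0.0005,-0.005,0],[0,0,0.0005,-0.005,0],[0,0,0.0005,-0.005,0]],
], force=12)

```text
time_s: 5.27
tool_pos: [0.622, -0.0738, 0.167]
tool_rot: [179.9, 0.0, 169.1]
force: [-0.3, -0.4, 0.1]
grip_width: 0.0005
```

```bash
python3 - <<'E'
from h import *
o=readout.get_obs();print(o["tool_pos"],o["force"],o["wrist_torque"],o["grip_width"])
s=read_camera("side"); np.savez("side2",**s)
s0=dict(np.load("side1.npz"))
P=np.load("P.npy")
print(proj(s,cab(P,(-.0685,-.07,.18))),proj(s,cab(P,(-.0685,-.07,.185))))
a=s0["image"][195:230,310:355,::-1];b=s["image"][195:230,310:355,::-1]
cv2.imwrite("pics/cmp.png",cv2.resize(np.hstack([a,b]),None,fx=8,fy=8,interpolation=cv2.INTER_CUBIC))
E
```

```text
[ 0.62202696 -0.07376134  0.16697785] [-0.2868314  -0.44567489  0.11835818] [ 0.11924866 -0.13412764  0.00724538] 0.00046472704561018003
[335.64246562 213.35723784] [335.66512711 211.94899324]
```

```bash
python3 - <<'E'
from h import *
c=read_camera("wrist"); np.savez("w4",**c)
a=cv2.resize(c["image"][220:380,250:390,::-1],(560,400),interpolation=cv2.INTER_CUBIC) # non-uniform ok
a=cv2.resize(c["image"][220:370,260:380,::-1],None,fx=3.3,fy=3.3,interpolation=cv2.INTER_CUBIC)
b=cv2.imread("pics/cmp.png"); b=cv2.resize(b,(395,154))
out=np.vstack([a[:, :395] if a.shape[1]>=395 else cv2.resize(a,(395,a.shape[0])),]); 
out=np.hstack([out,np.vstack([cv2.resize(b[:,:197],(380,248)),cv2.resize(b[:,197:],(380,247))])])
cv2.imwrite("pics/w4.png",out)
K=c["mtx"]
for p in ((0,0,.0),(0,0,.02)):
    pass
o=readout.get_obs();t=o["tool_pos"]
print(proj(c,t),proj(c,t+[0,0,.0187]),proj(c,t+[0,0,.05]))
d=c["range_z"]; print(d[225:340:6,318].round(3)); print(d[225:340:6,330].round(3)); print(c["camera_from_world"])
E
```

```text
[316.65681507 272.29638574] [316.64858785 284.1253482 ] [316.63054584 310.06583562]
[0.368 0.369 0.19  0.178 0.177 0.181 0.182 0.183 0.185 0.167 0.158 0.151
 0.147 0.085 0.082 0.083 0.083 0.082 0.082 0.126]
[0.366 0.37  0.37  0.18  0.374 0.376 0.346 0.339 0.171 0.162 0.157 0.149
 0.146 0.084 0.083 0.083 0.082 0.083 0.083 0.126]
[[ 1.88826999e-01  9.82010351e-01 -1.86905772e-04 -4.49109463e-02]
 [-9.49932978e-01  1.82610709e-01 -2.53536323e-01  6.28799845e-01]
 [-2.48941162e-01  4.80520510e-02  9.67325849e-01 -2.07260156e-01]
 [ 0.00000000e+00  0.00000000e+00  0.00000000e+00  1.00000000e+00]]
```

View pics/w4.png

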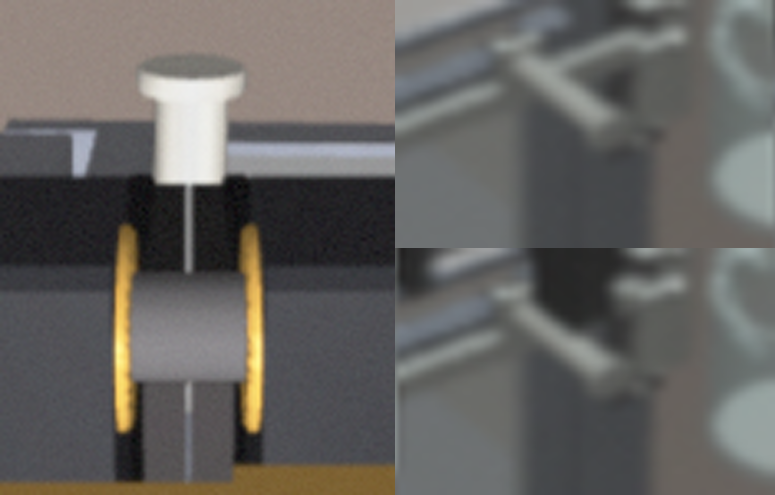

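```bash
python3 - <<'E'
from h import *
c=dict(np.load("w4.npz"))
for v in (238,243,249,255,261,267,273): print(v,world(c,318,v))
print("pad",[world(c,312,v).round(4) for v in (276,280,286,292)],[world(c,330,v).round(4) for v in (273,279,285)])
print("gate",world(c,360,265))
c=dict(np.load("w2.npz"))
for v in (224,230,240,255,270,283,289): print(v,world(c,318,v).round(4))
print("hood",world(c,250,265),"bar",world(c,345,288), world(c,240,262))
P=np.load("P.npy");print(cab(P,(-.0455,-.07,.18)))
E
```

```text
238 [ 0.59884974 -0.06865944  0.17850624]
243 [ 0.5990401  -0.06873029  0.18820156]
249 [ 0.60189543 -0.06927982  0.18914089]
255 [ 0.60593974 -0.07004252  0.18606494]
261 [ 0.609106   -0.07064872  0.186217  ]
267 [ 0.61223686 -0.07124879  0.18654608]
273 [ 0.61598755 -0.07196136  0.18517176]
pad [array([ 0.6121, -0.0742,  0.199 ]), array([ 0.6119, -0.0741,  0.205 ]), array([ 0.6121, -0.0741,  0.2121]), array([ 0.6121, -0.074 ,  0.2191])] [array([ 0.6123, -0.0653,  0.1987]), array([ 0.612 , -0.0656,  0.2077]), array([ 0.6128, -0.0659,  0.2131])]
gate [ 0.66928243 -0.03952458  0.03336871]
224 [ 0.5997 -0.0694  0.1886]
230 [ 0.6041 -0.0702  0.187 ]
240 [ 0.611  -0.0716  0.1864]
255 [ 0.6217 -0.0736  0.1853]
270 [ 0.6323 -0.0756  0.1855]
283 [ 0.6416 -0.0774  0.1859]
289 [ 0.6461 -0.0783  0.1857]
hood [ 0.6300857  -0.13028687  0.14992112] bar [ 0.65467511 -0.05940389  0.17175989] [ 0.62798123 -0.13944326  0.1431832 ]
[ 0.62078877 -0.07529814  0.18      ]
```

The fingers closed to 0.5 mm without taking the pin, and the view shows finger ends well above it. I'll check where the real finger ends are, relative to the reported TCP, from the depth data.

```bash
python3 - <<'E'
from h import *
c=dict(np.load("w4.npz")); t=np.array([.622,-.0738,.167])
for n,u,v in (("rod",318,315),("block",280,310),("block lo",280,276),("blockR",360,280)): print(n,world(c,u,v).round(4),c["range_z"][v,u])
# side cloud near tool axis
s=dict(np.load("side2.npz")); s1=dict(np.load("side1.npz"))
print("tcp side",proj(s,t),proj(s,t+[0,0,.03]))
for v in range(185,217,2):
    print(v,[ (u,*world(s,u,v).round(3)) if abs(s["range_z"][v,u]-s1["range_z"][v,u])>.004 else 0 for u in (328,331,334)])
E
```

```text
rod [ 0.5916 -0.0676  0.2837] 0.0833511
block [ 0.5852 -0.0748  0.2911] 0.07493267
block lo [ 0.5829 -0.0758  0.2758] 0.08919704
blockR [ 0.5867 -0.0561  0.2786] 0.08654101
tcp side [329.95530559 212.69465345] [330.01068235 204.26735942]
185 [(328, np.float64(0.598), np.float64(-0.04), np.float64(0.293)), (331, np.float64(0.594), np.float64(-0.047), np.float64(0.292)), (334, np.float64(0.586), np.float64(-0.049), np.float64(0.295))]
187 [(328, np.float64(0.596), np.float64(-0.038), np.float64(0.289)), (331, np.float64(0.59), np.float64(-0.042), np.float64(0.29)), (334, np.float64(0.585), np.float64(-0.048), np.float64(0.29))]
189 [(328, np.float64(0.595), np.float64(-0.037), np.float64(0.284)), (331, np.float64(0.59), np.float64(-0.043), np.float64(0.283)), (334, np.float64(0.589), np.float64(-0.052), np.float64(0.279))]
191 [(328, np.float64(0.592), np.float64(-0.034), np.float64(0.281)), (331, np.float64(0.593), np.float64(-0.046), np.float64(0.274)), (334, np.float64(0.586), np.float64(-0.05), np.float64(0.275))]
193 [(328, np.float64(0.618), np.float64(-0.061), np.float64(0.245))
[... 942 characters left out ...]
 np.float64(0.624), np.float64(-0.068), np.float64(0.204)), (331, np.float64(0.612), np.float64(-0.067), np.float64(0.211)), (334, np.float64(0.61), np.float64(-0.077), np.float64(0.206))]
205 [(328, np.float64(0.63), np.float64(-0.074), np.float64(0.19)), (331, np.float64(0.611), np.float64(-0.066), np.float64(0.205)), (334, np.float64(0.61), np.float64(-0.076), np.float64(0.2))]
207 [0, (331, np.float64(0.619), np.float64(-0.074), np.float64(0.189)), 0]
209 [(328, np.float64(0.625), np.float64(-0.069), np.float64(0.181)), 0, 0]
211 [0, 0, 0]
213 [(328, np.float64(0.65), np.float64(-0.095), np.float64(0.137)), 0, 0]
215 [0, 0, (334, np.float64(0.601), np.float64(-0.068), np.float64(0.174))]
```

Both cameras agree that the true finger ends are about 30 mm above the reported TCP. The fingers closed above the pin and nothing was touched. I'll allow for that 30 mm offset, reopen and descend a further 34 mm.

>>> servo_tool([
  [[0.045,0,0,-0.005,0],[0.045,0,0,-0.005,0],[0.045,0,0,-0.005,0],[0.045,0,0,-0.005,0],[0.045,0,0,0.005,0],[0.045,0,0,0.015,0],[0.045,0,0,0.025,0],[0.045,0,0,0.033,0],[0.045,0,0,0.034,0],[0.025,0,0,0.034,0],[0.018,0,0,0.034,0],[0.014,0,0,0.034,0]],
])

```text
time_s: 6.37
tool_pos: [0.6223, -0.0737, 0.1333]
tool_rot: [179.9, 0.1, 169.1]
force: [1.1, 0.8, -0.5]
grip_width: 0.0321
```

>>> servo_tool([
  [[0.01,0,0,0,0],[0.005,0,0,0,0],[0.0,0,0,0,0],[0,0,0,0,0],[0,0,0,0,0]],
], force=12)

```text
time_s: 6.78
tool_pos: [0.6226, -0.0736, 0.1337]
tool_rot: [179.9, 0.1, 169.1]
force: [0.4, 0.1, 1.4]
grip_width: 0.0117
```

The pin is now held, at a width of 11.7 mm. I'll lift along the arc.

>>> servo_tool([
  [[0,0,0.0003,-0.002,0],[0,0,0.0006,-0.004,0],[0,0,0.001,-0.006,0],[0,0,0.0013,-0.008,0],[0,0,0.0015,-0.009,0],[0,0,0.0017,-0.01,0],[0,0,0.0017,-0.01,0],[0,0,0.0017,-0.01,0]],
])

```text
time_s: 7.45
tool_pos: [0.6228, -0.072, 0.1436]
tool_rot: [179.9, 0.1, 169.1]
force: [1.4, 0.4, -2.6]
grip_width: 0.0115
```

```bash
python3 - <<'E'
from h import *
o=readout.get_obs();print(o["tool_pos"],o["force"],o["grip_width"])
c=read_camera("wrist"); np.savez("w5",**c)
s=read_camera("side"); np.savez("s5",**s)
save(s,"s5.png",(310,170,370,230),10)
for v in (225,230,240,250,260): print(v,world(c,318,v).round(4))
E
```

```text
[ 0.62281045 -0.07201675  0.14364886] [ 1.44861171  0.36694318 -2.60532831] 0.011524539802022176
225 [ 6.251e-01 -7.110e-02  2.000e-04]
230 [ 6.302e-01 -7.210e-02 -2.000e-04]
240 [ 0.6405 -0.0741 -0.0014]
250 [ 6.503e-01 -7.590e-02  3.000e-04]
260 [ 0.5989 -0.0668  0.1964]
```

View pics/s5.png

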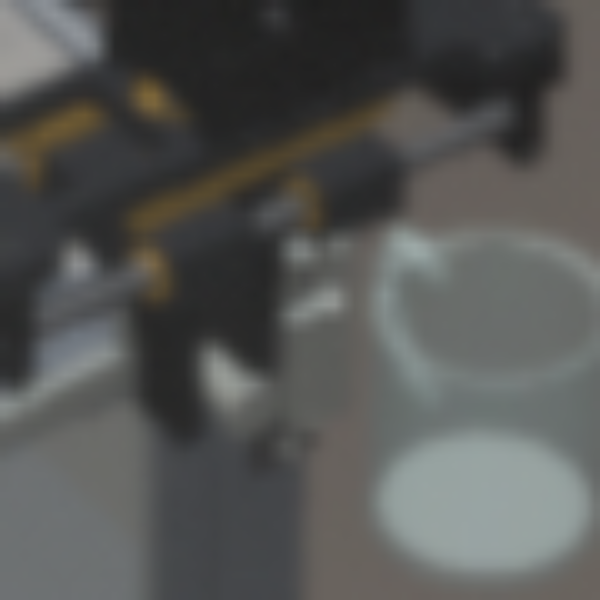

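The side view shows the pin held and risen. By depth the head top went from 188 to 196 mm. I'll continue in small steps and watch the force.

>>> servo_tool([
  [[0,0,0.0001,-0.0005,0],[0,0,0.0002,-0.001,0],[0,0,0.0002,-0.001,0],[0,0,0.0002,-0.001,0]],
])

```text
time_s: 7.88
tool_pos: [0.6229, -0.0718, 0.1446]
tool_rot: [179.9, 0.1, 169.1]
force: [0.2, -1.0, -2.4]
grip_width: 0.0115
```

>>> servo_tool([
  [[0,0,0.0001,-0.0005,0],[0,0,0.0002,-0.001,0],[0,0,0.0002,-0.001,0],[0,0,0.0002,-0.001,0]],
])

```text
time_s: 8.22
tool_pos: [0.6229, -0.0716, 0.1457]
tool_rot: [179.9, 0.1, 169.1]
force: [1.3, 0.2, -1.9]
grip_width: 0.0112
```

>>> servo_tool([
  [[0,0,0.0001,-0.0005,0],[0,0,0.0002,-0.001,0],[0,0,0.0002,-0.001,0],[0,0,0.0002,-0.001,0]],
])

```text
time_s: 8.55
tool_pos: [0.6229, -0.0714, 0.1467]
tool_rot: [179.9, 0.1, 169.1]
force: [0.5, 0.5, -2.4]
grip_width: 0.0116
```

>>> servo_tool([
  [[0,0,0.0001,-0.0005,0],[0,0,0.0002,-0.001,0],[0,0,0.0002,-0.001,0],[0,0,0.0002,-0.001,0]],
])

```text
time_s: 8.88
tool_pos: [0.6228, -0.0713, 0.147]
tool_rot: [179.9, 0.1, 169.1]
force: [2.7, -0.3, -8.5]
grip_width: 0.0112
```

>>> servo_tool([
  [[0,0,0.0001,-0.0005,0],[0,0,0.0002,-0.001,0],[0,0,0.0002,-0.001,0],[0,0,0.0002,-0.001,0]],
])

```text
time_s: 9.22
tool_pos: [0.6228, -0.0712, 0.1472]
tool_rot: [179.9, 0.0, 169.1]
force: [5.3, -0.6, -12.6]
grip_width: 0.0115
```

The bar touched the hood at a reported z of about 0.1469, with roughly 7 N at the tip, below the 12 N limit. I'll back down to mid-gap.

>>> servo_tool([
  [[0,0,-0.0001,0.0008,0],[0,0,-0.0002,0.0017,0],[0,0,-0.0002,0.0017,0],[0,0,-0.0002,0.0017,0]],
])

```text
time_s: 9.55
tool_pos: [0.6229, -0.0714, 0.1466]
tool_rot: [179.9, 0.1, 169.1]
force: [-0.2, -0.3, -1.5]
grip_width: 0.0112
```

```bash
python3 - <<'E'
from h import *
P=np.load("P.npy"); o=readout.get_obs(); print(o["tool_pos"],o["force"])
t=o["tool_pos"]; H=cab(P,(-.006,.1,.165)); yaw=np.radians(o["tool_rot"][2])
X=np.array([np.cos(yaw),np.sin(yaw)]);Y=np.array([np.sin(yaw),-np.cos(yaw)])
r=(t-H)[:2]; print("hinge tool frame",-(X@r),-(Y@r), np.hypot(*r))
for d in list(range(2,91,4))+[90]:
    a=np.radians(-d); q=np.array([[np.cos(a),-np.sin(a)],[np.sin(a),np.cos(a)]])@r-r
    print(d,round(X@q,4),round(Y@q,4),round(-a,3), (t[:2]+q).round(3))
E
```

```text
[ 0.6228657  -0.07137534  0.14663054] [-0.22993437 -0.28750656 -1.47376287]
hinge tool frame -0.0379696302322102 0.16580916171434393 0.17010106092668625
2 0.0058 0.0014 0.035 [ 0.617 -0.069]
6 0.0171 0.0049 0.105 [ 0.607 -0.063]
10 0.0282 0.0091 0.175 [ 0.597 -0.057]
14 0.039 0.0141 0.244 [ 0.587 -0.05 ]
18 0.0494 0.0198 0.314 [ 0.578 -0.043]
22 0.0593 0.0263 0.384 [ 0.57  -0.034]
26 0.0688 0.0334 0.454 [ 0.562 -0.026]
30 0.0778 0.0412 0.524 [ 0.554 -0.016]
34 0.0862 0.0496 0.593 [ 0.548 -0.006]
38 0.094 0.0585 0.663 [0.542 0.004]
42 0.1012 0.068 0.733 [0.536 0.015]
46 0.1077 0.0779 0.803 [0.532 0.026]
50 0.1135 0.0883 0.873 [0.528 0.037]
54 0.1185 0.0991 0.942 [0.525 0.048]
58 0.1228 0.1101 1.012 [0.523 0.06 ]
62 0.1263 0.1215 1.082 [0.522 0.072]
66 0.1289 0.1331 1.152 [0.521 0.084]
70 0.1308 0.1448 1.222 [0.522 0.096]
74 0.1319 0.1566 1.292 [0.523 0.107]
78 0.1321 0.1685 1.361 [0.525 0.119]
82 0.1315 0.1803 1.431 [0.528 0.131]
86 0.1301 0.1921 1.501 [0.531 0.142]
90 0.1278 0.2038 1.571 [0.536 0.153]
90 0.1278 0.2038 1.571 [0.536 0.153]
```

>>> servo_tool([
  [[0,0,-0.0001,0.0006,0],[0,0,-0.0002,0.0012,0],[0,0,-0.0002,0.0012,0],[0,0,-0.0002,0.0012,0]],
])

```text
time_s: 9.88
tool_pos: [0.6229, -0.0716, 0.1457]
tool_rot: [179.9, 0.1, 169.1]
force: [-0.2, 0.1, -1.2]
grip_width: 0.0114
```

>>> servo_tool([
  [[0,0.0015,0.0003,0,0.009],[0,0.003,0.0007,0,0.018],[0,0.0045,0.001,0,0.027],[0,0.0058,0.0014,0,0.035],[0,0.0058,0.0014,0,0.035],[0,0.0058,0.0014,0,0.035]],
])

```text
time_s: 10.38
tool_pos: [0.6172, -0.0688, 0.1457]
tool_rot: [179.9, 0.1, 167.1]
force: [-0.2, 0.4, -2.0]
grip_width: 0.0113
```

The bar is through the lip with no load. I'll swing on.

>>> servo_tool([
  [[0,0.0029,0.0007,0,0.0175],[0,0.0073,0.0018,0,0.044],[0,0.0115,0.003,0,0.07],[0,0.0171,0.0049,0,0.105],[0,0.0227,0.007,0,0.14],[0,0.0282,0.0091,0,0.175],[0,0.0336,0.0116,0,0.21],[0,0.039,0.0141,0,0.244],[0,0.0443,0.017,0,0.28],[0,0.0494,0.0198,0,0.314],[0,0.0494,0.0198,0,0.314],[0,0.0494,0.0198,0,0.314]],
])

```text
time_s: 11.38
tool_pos: [0.5744, -0.0365, 0.146]
tool_rot: [179.7, 0.1, 149.2]
force: [3.6, 4.1, -2.8]
grip_width: 0.0115
```

A radial load of about 5 N says my arc is slightly wide. I'll bias it about 1 to 2 mm toward the hinge and continue.

>>> servo_tool([
  [[0,0.004,0.0022,0,0.024],[0,0.0085,0.0038,0,0.052],[0,0.0141,0.0058,0,0.087],[0,0.021,0.0085,0,0.131],[0,0.0279,0.0113,0,0.175],[0,0.0345,0.0145,0,0.218],[0,0.041,0.018,0,0.262],[0,0.0473,0.0218,0,0.306],[0,0.0536,0.0258,0,0.349],[0,0.0596,0.03,0,0.393],[0,0.0654,0.0346,0,0.436],[0,0.0654,0.0346,0,0.436]],
])

```text
time_s: 12.38
tool_pos: [0.535, 0.0274, 0.146]
tool_rot: [179.8, -0.0, 124.3]
force: [-1.0, 1.1, -1.4]
grip_width: 0.0117
```

>>> servo_tool([
  [[0,0.004,0.0015,0,0.024],[0,0.0085,0.0032,0,0.052],[0,0.0141,0.0053,0,0.087],[0,0.021,0.008,0,0.131],[0,0.0279,0.0108,0,0.175],[0,0.0345,0.014,0,0.218],[0,0.041,0.0175,0,0.262],[0,0.0473,0.0213,0,0.306],[0,0.0536,0.0253,0,0.349],[0,0.0596,0.0295,0,0.393],[0,0.0654,0.0341,0,0.436],[0,0.0654,0.0341,0,0.436]],
])

```text
time_s: 13.38
tool_pos: [0.5261, 0.1012, 0.1461]
tool_rot: [179.9, -0.1, 99.4]
force: [-1.1, 0.7, -1.5]
grip_width: 0.0113
```

>>> servo_tool([
  [[0,0.004,0.0013,0,0.024],[0,0.0085,0.003,0,0.052],[0,0.0141,0.0048,0,0.087],[0,0.021,0.0075,0,0.131],[0,0.0279,0.0103,0,0.175],[0,0.0345,0.0135,0,0.218],[0,0.041,0.017,0,0.262],[0,0.0473,0.0208,0,0.306],[0,0.0536,0.0248,0,0.349],[0,0.0536,0.0248,0,0.349],[0,0.0536,0.0248,0,0.349]],
])

```text
time_s: 14.3
tool_pos: [0.5415, 0.1578, 0.1461]
tool_rot: [180.0, -0.2, 79.6]
force: [-1.2, 1.5, -0.9]
grip_width: 0.0113
```

```bash
python3 - <<'E'
from h import *
o=readout.get_obs(); print(o["tool_pos"],o["tool_rot"],o["force"])
c=read_camera("top"); save(c,"t6.png",(200,70,400,270),3); np.savez("t6",**c)
P=np.load("P.npy"); print(cab(P,(-.006,.1,.165)))
E
```

```text
[0.54153254 0.15778955 0.1460824 ] [ 1.79987228e+02 -1.50966038e-01  7.96054856e+01] [-1.16018863  1.53999858 -0.86412679]
[0.69149197 0.08426785 0.165     ]
```

The gate is turned about 90° (tool yaw changed by 89.5°). I'll lower the bar along its arc, then release.

>>> servo_tool([
  [[0,0,-0.0003,0.0015,0],[0,0,-0.0006,0.003,0],[0,0,-0.0009,0.0045,0],[0,0,-0.0012,0.006,0],[0,0,-0.0015,0.0075,0],[0,0,-0.0018,0.009,0],[0,0,-0.002,0.0105,0],[0,0,-0.0022,0.012,0],[0,0,-0.0022,0.012,0],[0,0,-0.0022,0.012,0]],
])

```text
time_s: 15.18
tool_pos: [0.5394, 0.1578, 0.134]
tool_rot: [180.0, -0.1, 79.6]
force: [-1.5, -0.5, -0.9]
grip_width: 0.0116
```

>>> servo_tool([
  [[0.014,0,0,0,0],[0.018,0,0,0,0],[0.025,0,0,0,0],[0.035,0,0,0,0],[0.045,0,0,0,0],[0.045,0,0,0,0],[0.045,0,0,0,0]],
])

```text
time_s: 15.77
tool_pos: [0.5395, 0.1578, 0.134]
tool_rot: [180.0, -0.1, 79.6]
force: [-0.4, -0.6, 0.3]
grip_width: 0.0415
```

Released with no load. I'll go straight up, then back away toward the robot.

>>> servo_tool([
  [[0.045,0,0,-0.01,0],[0.045,0,0,-0.03,0],[0.045,0,0,-0.05,0],[0.045,0,0,-0.08,0],[0.045,0,0,-0.11,0],[0.045,0,0,-0.14,0],[0.045,0,0,-0.16,0],[0.045,0.01,-0.03,-0.16,0],[0.045,0.02,-0.06,-0.16,0],[0.045,0.03,-0.09,-0.16,0],[0.045,0.03,-0.09,-0.16,0],[0.045,0.03,-0.09,-0.16,0]],
])

```text
time_s: 16.77
tool_pos: [0.4552, 0.2047, 0.2955]
tool_rot: [179.8, -0.1, 79.7]
force: [0.1, -0.0, -0.4]
grip_width: 0.0452
```

```bash
python3 - <<'E'
from h import *
o=readout.get_obs(); print(o["tool_pos"],o["force"],o["joint_velocities"].round(2))
a=read_camera("top"); b=read_camera("side"); np.savez("t7",**a); np.savez("s7",**b)
A=cv2.resize(a["image"][80:280,200:420,::-1],(400,364)); B=cv2.resize(b["image"][140:340,180:400,::-1],(400,364))
cv2.imwrite("pics/end.png",np.hstack([A,B]))
E
```

```text
[0.45521854 0.20471502 0.29554615] [ 0.12432783 -0.04168977 -0.35051581] [ 0.92  2.56  2.78 -0.9   1.72 -0.56  0.13]
```

View pics/end.png

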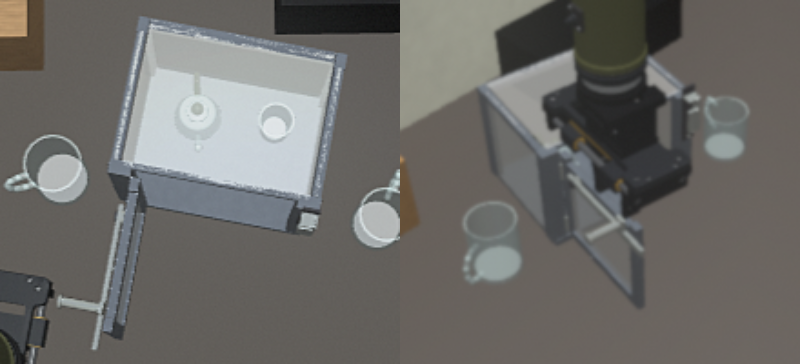

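The gate stands at about a right angle, the pin shows at crop (80,303), and the glassware is unmoved. One depth check on the bar, then hand in.

```bash
python3 - <<'E'
from h import *
a=dict(np.load("t7.npz")); b=dict(np.load("top0.npz"))
for uv in ((240,246),(244,246),(248,247),(258,225),(256,245)): print(uv,world(a,*uv).round(3))
P=np.load("P.npy");H=cab(P,(-.006,.1,.165));
p=[world(a,int(200+x*.55),int(80+y*.55),.184)[:2] for x,y in ((130,185),(115,333))]; d=p[1]-p[0]
print("gate deg",np.degrees(np.arctan2(*-d[::-1]))-np.degrees(P[2]))
E
python3 -c "
from cell import env
print(env.sign_off())"
```

```text
(240, 246) [0.54  0.161 0.184]
(244, 246) [0.539 0.152 0.19 ]
(248, 247) [ 4.250e-01 -1.000e-03  1.418e+00]
(258, 225) [ 0.612  0.139 -0.002]
(256, 245) [0.543 0.127 0.17 ]
gate deg 5.0809440113039335
the job is handed in; nothing more can be done
None
```

The gate is open to about a right angle, the latch bar is back down, and I handed the job in at about 17 s of the 61 s allowed.

- **Grasp:** The first attempt closed on nothing. Both cameras showed the real finger ends about 30 mm above the reported tool position. I allowed for that and the second grasp held the pin, at a width of 11.7 mm.
- **Lift:** The pin rose about 13 mm before the bar touched the hood. That contact put about 7 N on the bar's tip by my estimate, under the 12 N limit. I then lowered it about 1 mm, and the bar passed the lip with no load.
- **Swing:** The gate swung with at most about 5.5 N of sideways load. I then lowered the bar and released it, and the arm moved up and away.

**Last checks:**
- **Gate angle:** The tool turned 89.5° during the swing, but a coarse reading from the final top picture differs from a right angle by 5°. So the gate is at roughly 85–95°.
- **Bar:** The pin's top measured 184–190 mm above the table, matching its resting height of about 186 mm, so the bar is down.
- **Surroundings:** The cup and small teapot inside, and the pitcher and mug beside the cabinet, looked unmoved in the final top and side pictures. I did not recheck the teapot, bowl and wooden lid further off, but the arm did nothing near them. The tool force read about 0.4 N with the arm clear.

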